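Cock and trip the sprung striker of a ring knock tester

TASK

Give the clear ring on the knock tester its one knock: swing the sprung striker back by its upright handle until its catch holds it, easing it gently against the soft stop, which must not be pressed hard, and let go. Then press the trigger button so that the striker flies free and knocks the ring's slide fully home; do not push the ring or its slide by hand, and leave the things lying around undisturbed.

Things in the scene. Friction and masses are not known exactly. Their poses are not given: they have to be found in the camera images.
- rig: Knock tester: fixed aluminium plate 230 (x) x 250 (y) x 12 mm with the mechanism on it. Origin: centre of its underside, on the bench; z up. The striker points to its -x +y part at rest and is cocked towards -y. Ring, slide, catch and stop are all lower than 42 mm above the bench: fingertips kept above that clear them. If let go before the catch, the striker flies back and knocks too soon.
- pivot (a point): Point on the striker's upright hinge axis, 36 mm above the bench, at x +60, y 0 mm on the plate. A spring pulls the striker back towards 0 with 0.5 x (angle + 0.5) N m: 3 N at the handle at the start, 7.5 to 9.5 N at the catch.
- handle (a point): Point on the axis of the striker's handle, 64 mm above the bench: an upright steel post 14 mm in diameter, 100 mm from the pivot, 36 to 80 mm above the bench; its top 6 mm is a black cap 18 mm wide. The striker below it is a flat steel bar 14 mm wide, 24 to 36 mm above the bench, with a 16 mm wide head.
- striker (a joint): Striker angle, rad, anticlockwise seen from above as it is cocked. 0: bar 140 deg anticlockwise from the plate's +x; starts leaning on the ring at 0.10 to 0.19. The catch is set anew each time, not measured: anywhere from 1.0 to 1.4. In the last 0.5 rad the bar rides over the sear (up to 3 N more at the handle), then the sear clicks up behind it; 0.035 rad past that it meets the stop pad.
- stop_pad (a point): Only the middle of the range over which the rubber stop pad is set, 30 mm above the bench: the pad itself, 70 mm from the pivot, sits up to 14 mm either way along the arc, always just past the catch and set with it. It gives 5 N per mm; 1 N on it adds 0.7 N at the handle. Pressing it with over 18 N is too hard; feeling it at all shows that the striker is past the catch.
- trigger_top (a point): Centre of the top of the trigger button at rest: black disc 22 mm in diameter, 52 mm above the bench, at x -90, y -85 mm on the plate. It goes straight down 14 mm at most, against 1.5 to 10 N; the sear lets go after about 8 to 10 mm. Linked to the sear, it dips some 8 mm while the bar rides over the sear and springs up at the catch. The striker passes more than 35 mm from it.
- specimen_slide (a joint): Position of the steel slide (46 x 32 mm) that carries the clear ring (38 mm diameter, 12 mm high), m: 0 fully home against its end stop, 0.010 to 0.016 at the start. Friction (5 N) holds it where it is, so the striker's spring alone cannot move it, but its blow can.
- brass_weight: Bystander: brass weight 32 mm wide, 42 mm high, standing on the plate's far part. Origin: centre of its underside.
- white_bush: Bystander: white plastic bush 26 mm in diameter, 20 mm high, standing on the plate's far part. Origin: centre of its underside.
- spare_ring: Bystander: small clear ring, 32 mm in diameter, 10 mm high, lying on the plate's near left part. Origin: centre of its underside.
- marker_red: Bystander: felt marker 140 mm long, 17 mm high, lying left of the tester. Origin: middle of its underside.

How it is judged:
By the outcome, as a careful person would: the job done as asked, in the order asked, and still so for the second after the job is handed in, with the robot touching nothing.
It also fails if it takes over 64 s, if anything falls off the work surface, if the arm or the gripper's body presses on something with over 40 N, if the wrist force passes 120 N, or if a joint passes its speed limit or range.

ROBOT

A 6-joint arm with a two-finger parallel gripper is mounted at the origin on a cart in front of the work surface, level with it; the furniture and walls round the work are solid. World frame = base frame: x ahead of the robot, y to its left, z up, the work surface at z = 0. Lengths are in m, angles in rad, forces in N, time in s.
With the tool pointing down it reaches from about 0.25 to 0.725 m from the base axis. Payload 4 kg.
Tool frame: the origin (TCP) lies between the finger pads; the fingertips stand 8 mm ahead of it and the grasp point (between the pads) lies 11 mm behind it (nose_length is the distance from the TCP to the fingertips, in m); z points along the fingers, y is the line along which they close (so a half turn about z gives the same grasp; the last joint's range is limited). The gripper opens to 85 mm and grips with 20 to 120 N. Pads are 22 mm wide; open, the fingers measure 114 mm over their backs; the gripper's body (76 mm by 85 mm) begins 54 mm behind the grasp point. The pads swing forward as they close: fully open they stand 13 mm farther back than shut.
Start: joints at [-1.245, 0.241, 0.005, 1.335, 0, 1.571], TCP at [0.16, -0.474, 0.239] pointing down, gripper open.
Joint ranges: [-2.72, 2.72], [-1.05, 1.87], [-1.09, 1.28], [-1.99, 2.15], [-1.42, 1.44], [-3.14, 3.14]. Speed limits (rad/s): [2.79, 2.79, 3.14, 3.14, 3.14, 3.14].

INTERFACE

Orientations are given as a unit quaternion [x, y, z, w].
In Python, from rig import sense, camera, close_job, nose_length gives the robot as it stands.
- The arm moves only by the tool drive_tool, never from a script. Its arguments are lists of equal length, an entry for each row: "fingers": the opening, from 0 (shut) to 1 (fully open); "dp": the shift along the world's x, y, z in mm, a list of three; "rotation": the turn, a rotation vector about the world's x, y, z in units of 5 degrees (1.0 is 5 degrees), a list of three. A call has 1 to 20 rows; each row is the pose to reach, as a shift and turn from the pose commanded when the call began; what a row does not reach only later rows make up. A row lasts 1/10 s, in which the tool goes at most 50 mm and 8.59 degrees, less where a joint would pass 70% of its speed; a pose out of reach is approached as far as the arm can. A call with a gripper value outside its range is refused whole. The fingers move at their own pace and stop on an object; "grip_force" is the grip in N (left out, the last holds). Time passes only in rows, so rows that repeat a pose let the fingers close. It gives the time, the measured TCP pose, the force and the opening at its end, in the units of the state.
- sense(): the state, without advancing time (a new reading comes with each control period).
- camera(name): name is "scene" or "top"; returns a dict with "pixels" (420x560x3 uint8, red, green, blue), "K" (3x3 intrinsics, pixels), "R" (3x3) and "t" (3): a world point X has camera coordinates R X + t. Camera axes: x right, y down, z forward; pixel columns grow to the right and rows downward; lengths in m; the calibration is good to about 2 mm. A picture is of the moment at which its call begins. There is no depth.
- close_job(): hands the job in, once; it reports no verdict.
The state is a dict: "clock": time; "joint_pos": joint angles; "joint_vel": joint speeds; "effort": joint torques, N m; "ee_pos": TCP position; "eef_rot": TCP orientation; "force": force on the tool from outside, world axes, zero at the start; "moment": the same for the moment, N m; "finger_gap": finger opening in m.
Only numpy, scipy, OpenCV 4.12 (cv2) and the standard library are available. Lean on these libraries where they do the work, as an engineer would, in place of code of your own. Each camera call takes 0.05 s, during which the arm holds its last target. There are 200 camera calls.

## Working session

There is one attempt and no reset: what is moved stays moved. The work goes in short steps, Python scripts to look and compute and a tool call to move; the robot and the scene stay as the last step left them, time stands still between calls to the robot, and variables do not carry over. Pictures are saved under pics/ and viewed, on a budget of 10 in all, crops included, one or two more only if the job needs it, and the job is handed in when it is done.

Besides the shell and the picture viewer there is one more tool, called after ">>>" by a JSON object that holds its "api" and its "payload". drive_tool: Moves the arm, as the interface text tells. Its arguments: {"type":"object","properties":{"fingers":{"type":"array"},"dp":{"type":"array"},"rotation":{"type":"array"},"grip_force":{"type":"number"}},"required":["fingers","dp","rotation"]}

```bash
mkdir -p pics; python3 - <<'E'
from rig import *
import cv2
s=sense();print(s['clock'],s['ee_pos'],s['eef_rot'],s['force'],s['finger_gap'],nose_length if not callable(nose_length) else nose_length())
for n in("scene","top"):
    c=camera(n);cv2.imwrite(f"pics/{n}0.png",c["pixels"][:,:,::-1]);print(n,c["K"].tolist(),c["R"].round(4).tolist(),c["t"].round(4).tolist())
E
```

```text
0.0 [ 0.15984143 -0.47310473  0.23841954] [ 9.86758824e-01  1.62191046e-01 -1.78843146e-04 -1.02777946e-03] [-0.92742524 -0.09797076  0.74248288] 0.08537920810640856 0.008
scene [[429.1110918982066, 0.0, 279.98488237924744], [0.0, 429.1110918982066, 216.07834078557693], [0.0, 0.0, 1.0]] [[0.5326, -0.8464, -0.0061], [-0.4601, -0.2834, -0.8414], [0.7104, 0.4509, -0.5404]] [-0.3295, 0.3506, 0.4736]
top [[462.77118449191124, 0.0, 281.74727287989947], [0.0, 462.77118449191124, 215.86340243679618], [0.0, 0.0, 1.0]] [[0.0235, -0.9997, -0.0058], [-0.9892, -0.0225, -0.1448], [0.1446, 0.0091, -0.9894]] [-0.0165, 0.6112, 0.911]
```

View pics/top0.png

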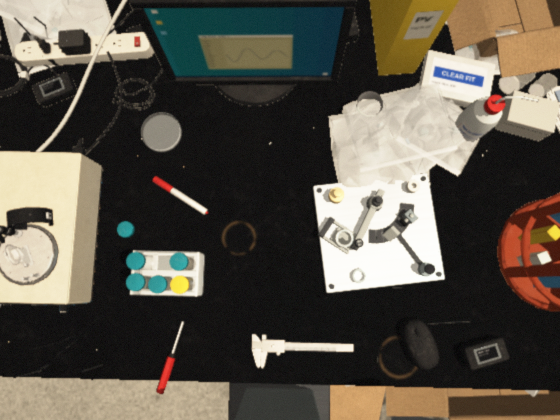

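View pics/scene0.png

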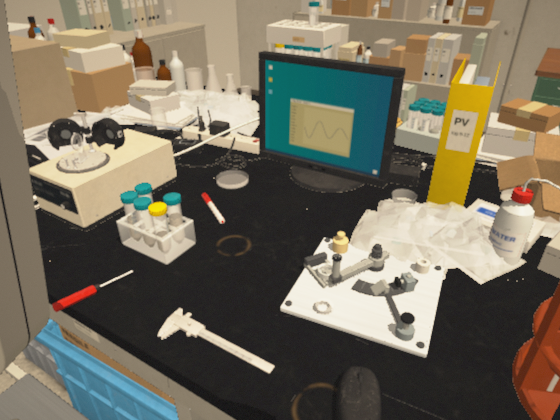

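The top view shows the plate with corners near (314,185), (430,172), (443,279) and (326,292). The pivot is near (376,201), the handle near (358,243) and the trigger near (428,268). The scene view agrees with this layout. Next I'll fit the plate pose.

```bash
cat > h.py <<'E'
from rig import *
import numpy as np, cv2
def ray(c,uv,z):
    d=c["R"].T@np.linalg.solve(c["K"],[uv[0],uv[1],1.]);o=-c["R"].T@c["t"]
    return o+d*(z-o[2])/d[2]
def proj(c,X):
    p=c["K"]@(c["R"]@np.array(X)+c["t"]);return p[:2]/p[2]
E
python3 - <<'E'
from h import *
c=camera("top");im=c["pixels"]
m=(im.min(2)>170).astype(np.uint8)*255
r=np.zeros_like(m);r[178:298,308:450]=m[178:298,308:450]
r=cv2.morphologyEx(r,cv2.MORPH_OPEN,np.ones((3,3)))
n,l,st,_=cv2.connectedComponentsWithStats(r);k=1+st[1:,4].argmax();pts=np.argwhere(l==k)[:,::-1].astype(np.float32)
W=np.array([ray(c,p,.012)[:2] for p in pts])
# left, bottom, right edges by line fit
def edge(sel):return cv2.fitLine(sel.astype(np.float32),cv2.DIST_HUBER,0,.01,.01).ravel()
L=np.array([pts[pts[:,1]==y][:,0].min() for y in range(195,285)]);Rr=np.array([pts[pts[:,1]==y][:,0].max() for y in range(195,270)])
B=np.array([pts[pts[:,0]==x][:,1].max() for x in range(335,435)])
T=np.array([pts[pts[:,0]==x][:,1].min() for x in range(318,330)])
E={}
for nme,P in dict(L=np.c_[L-.5,range(195,285)],R=np.c_[Rr+.5,range(195,270)],B=np.c_[range(335,435),B+.5],T=np.c_[range(318,330),T-.5]).items():
    w=np.array([ray(c,p,.012)[:2] for p in P]);e=edge(w);E[nme]=e;print(nme,e,np.degrees(np.arctan2(e[1],e[0])))
def X(a,b):
    t=np.linalg.solve(np.c_[E[a][:2],-E[b][:2]],E[b][2:]-E[a][2:]);return E[a][2:]+t[0]*E[a][:2]
bl=X('B','L');br=X('B','R');print(bl,br,np.linalg.norm(bl-br))
d=(bl-br)/np.linalg.norm(bl-br);ex=np.array([d[1],-d[0]]);o=(bl+br)/2+ex*.115
print('origin',o,'yaw',np.degrees(np.arctan2(ex[1],ex[0])))
P=lambda x,y,z:np.r_[o+ex*x+d*y,z]
for nm,q in dict(piv=(.06,0,.036),trig=(-.09,-.085,.052)).items():print(nm,P(*q),proj(c,P(*q)))
for a in(0.1,.15,.19,1,1.4):
    t=np.radians(140)+a;q=P(.06+.1*np.cos(t),.1*np.sin(t),.080);print(a,q,proj(c,q))
print('corners',[proj(c,P(x,y,.012)).round(1).tolist() for x in(-.115,.115) for y in(-.125,.125)])
cr=im[165:300,300:455,::-1];cv2.imwrite("pics/crop1.png",cv2.resize(cr,None,fx=5,fy=4.4,interpolation=cv2.INTER_CUBIC)[:600,:800])
E
```

```text
L [ 0.99059665  0.13681474  0.5840357  -0.08146341] 7.8635697
R [ 0.9901887   0.13973658  0.59253067 -0.33075896] 8.032603
B [ 0.13660212 -0.990626    0.47369316 -0.21991862] -82.14872
T [ 0.13645497 -0.9906463   0.6873673  -0.0904224 ] -82.157234
[ 0.45701995 -0.099006  ] [ 0.49095413 -0.34509355] 0.2484162
origin [ 0.58790904 -0.20634054] yaw 7.85127
piv [ 0.6473466 -0.1981444  0.036    ] [375.82807168 201.53525259]
trig [ 0.5103639  -0.30283794  0.052     ] [429.92615879 268.37473051]
0.1 [ 0.55779029 -0.15365096  0.08      ] [357.82654808 241.90674333]
0.15 [ 0.55567847 -0.15818251  0.08      ] [360.13215464 243.02987419]
0.19 [ 0.55415374 -0.16188022  0.08      ] [362.01465698 243.8462833 ]
1 [ 0.55682459 -0.24063871  0.08      ] [402.10881266 243.41280121]
1.4 [ 0.58051836 -0.27253518  0.08      ] [418.13550952 231.80516039]
corners [[444.8, 278.8], [326.1, 292.5], [427.4, 172.1], [312.5, 185.0]]
```

View pics/crop1.png

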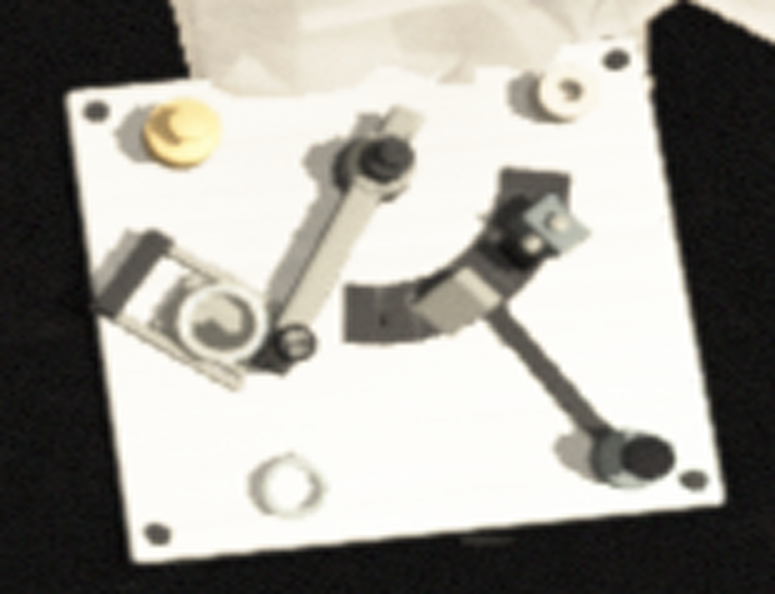

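The computed points match the picture: the crop puts the handle at about (359,243), so the angle is about 0.13, and the trigger at about (429,269). I'll move above the handle.

>>> {"api": "drive_tool", "payload": {"fingers": [0.45,0.45,0.45,0.45,0.45,0.45,0.45,0.45,0.45,0.45,0.45,0.45,0.45,0.45,0.45,0.45,0.45,0.45], "dp": [[35,28,0],[75,60,0],[115,92,0],[150,120,0],[190,152,0],[230,184,0],[270,216,0],[310,248,0],[350,280,0],[380,303,0],[396,317,0],[396,317,-20],[396,317,-50],[396,317,-80],[396,317,-100],[396,317,-100],[396,317,-100],[396,317,-100]], "rotation": [[0,0,-0.4],[0,0,-0.9],[0,0,-1.4],[0,0,-1.8],[0,0,-2.3],[0,0,-2.8],[0,0,-3.3],[0,0,-3.8],[0,0,-4.3],[0,0,-4.7],[0,0,-4.7],[0,0,-4.7],[0,0,-4.7],[0,0,-4.7],[0,0,-4.7],[0,0,-4.7],[0,0,-4.7],[0,0,-4.7]], "grip_force": 30}}

```text
clock: 1.95
ee_pos: [0.557, -0.157, 0.1408]
eef_rot: [0.999, -0.042, 0.001, 0.0]
force: [-0.8, -0.8, 0.5]
finger_gap: 0.0384
```

```bash
python3 - <<'E'
from h import *
s=sense();print({k:np.round(v,3).tolist() for k,v in s.items()})
c=camera("scene");d=camera("top");cv2.imwrite("pics/a.png",np.hstack([cv2.resize(c["pixels"][200:370,270:470],(400,340)),cv2.resize(d["pixels"][160:300,300:460],(389,340))])[:,:,::-1])
E
```

```text
{'clock': 1.95, 'joint_pos': [-0.275, 0.451, 0.045, 1.163, 0.0, 2.951], 'joint_vel': [0.0, -0.008, 0.004, -0.002, -0.0, 0.001], 'effort': [0.022, -45.003, 23.429, 0.033, 0.001, -0.0], 'ee_pos': [0.557, -0.157, 0.141], 'eef_rot': [0.999, -0.042, 0.001, 0.0], 'force': [-0.755, -0.842, 0.526], 'moment': [0.007, 0.004, -0.003], 'finger_gap': 0.038}
```

View pics/a.png

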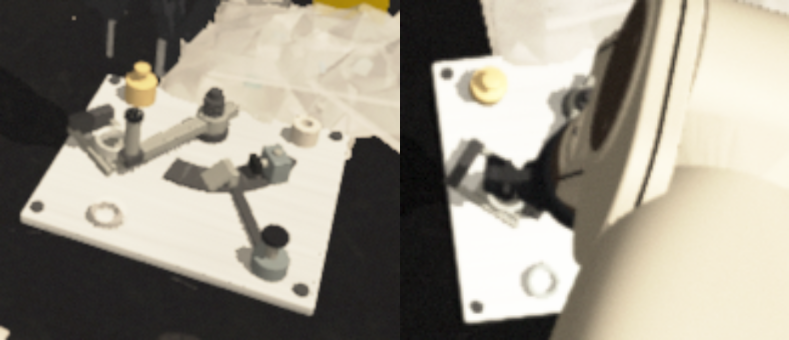

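```bash
python3 - <<'E'
from h import *
c=camera("scene");print(proj(c,[.5565,-.1564,.08]),ray(c,(337,257.5),.08))
# fit cap dark blob
g=c["pixels"][250:268,328:346].max(2);y,x=np.nonzero(g<70);print(x.mean()+328,y.mean()+250,len(x))
o=np.array([.5879,-.2063]);print("pad px scene (398,280):",ray(c,(398.5,281),.03))
E
```

```text
[336.0999086 256.7147674] [ 0.55531989 -0.15871846  0.08      ]
336.1621621621622 257.64864864864865 37
pad px scene (398,280): [ 0.61104798 -0.2579844   0.03      ]
```

>>> {"api": "drive_tool", "payload": {"fingers": [0.45,0.45,0.45,0.45,0.45,0.45,0.12,0.12,0.12,0.12,0.12,0.12], "dp": [[0,0,-20],[0,0,-45],[0,0,-65],[0,0,-80],[0,0,-87],[0,0,-87],[0,0,-87],[0,0,-87],[0,0,-87],[0,0,-87],[0,0,-87],[0,0,-87]], "rotation": [[0,0,0],[0,0,0],[0,0,0],[0,0,0],[0,0,0],[0,0,0],[0,0,0],[0,0,0],[0,0,0],[0,0,0],[0,0,0],[0,0,0]], "grip_force": 25}}

```text
clock: 3.3
ee_pos: [0.5568, -0.1565, 0.0534]
eef_rot: [0.999, -0.042, 0.001, -0.0]
force: [0.3, 4.3, 5.8]
finger_gap: 0.0162
```

>>> {"api": "drive_tool", "payload": {"fingers": [0.12,0.12,0.12], "dp": [[0,0,0],[0,0,0],[0,0,0]], "rotation": [[0,0,0],[0,0,0],[0,0,0]]}}

```text
clock: 3.6
ee_pos: [0.5569, -0.1565, 0.0534]
eef_rot: [0.999, -0.042, 0.001, -0.0]
force: [-0.9, 3.4, 6.3]
finger_gap: 0.0163
```

```bash
python3 - <<'E'
from h import *
s=sense();print({k:np.round(v,3).tolist() for k,v in s.items()})
c=camera("scene");cv2.imwrite("pics/b.png",cv2.resize(c["pixels"][180:350,270:470],None,fx=3,fy=3)[:,:,::-1])
E
```

```text
{'clock': 3.6, 'joint_pos': [-0.274, 0.533, -0.07, 0.966, 0.001, 2.951], 'joint_vel': [-0.0, -0.0, -0.001, 0.001, 0.0, 0.001], 'effort': [-2.001, -43.842, 20.365, -0.454, -0.942, 0.007], 'ee_pos': [0.557, -0.157, 0.053], 'eef_rot': [0.999, -0.042, 0.001, -0.0], 'force': [-0.895, 3.425, 6.287], 'moment': [0.725, 0.05, -0.036], 'finger_gap': 0.016}
```

View pics/b.png

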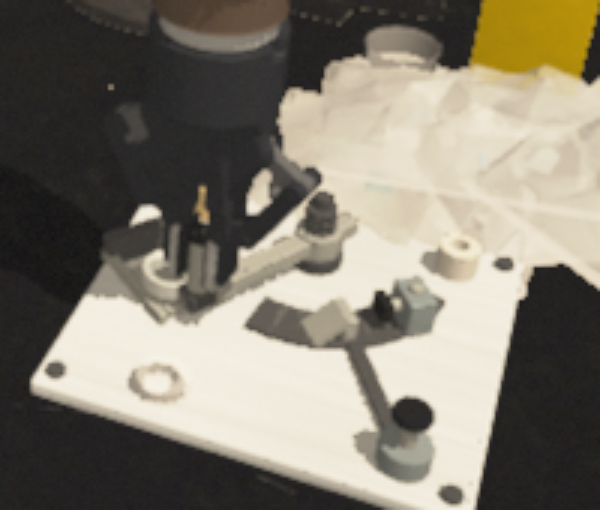

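>>> {"api": "drive_tool", "payload": {"fingers": [0.3,0.3,0.3,0.3,0.12,0.12,0.12,0.12,0.12,0.12], "dp": [[0,0,0],[0,0,0],[0,0,-3],[0,0,-3],[0,0,-3],[0,0,-3],[0,0,-3],[0,0,-3],[0,0,-3],[0,0,-3]], "rotation": [[0,0,0],[0,0,0],[0,0,0],[0,0,0],[0,0,0],[0,0,0],[0,0,0],[0,0,0],[0,0,0],[0,0,0]]}}

```text
clock: 4.65
ee_pos: [0.5554, -0.1562, 0.0488]
eef_rot: [0.999, -0.042, -0.001, -0.0]
force: [-0.5, 4.5, -3.5]
finger_gap: 0.0157
```

```bash
python3 - <<'E'
import numpy as np
p=np.array([647.3,-198.1]);h=lambda a:p+100*np.array([np.cos(np.radians(147.85)+a),np.sin(np.radians(147.85)+a)])
for a0,A in((.13,[.16,.2,.25,.3,.35,.4,.45,.5,.55,.6,.65,.7,.75,.8,.85,.9,.93,.95]),(.95,np.arange(.97,1.46,.02))):
    for a in A: print(round(a,3),(h(a)-h(a0)).round(1).tolist(),round(np.degrees(a-a0)*.74/5,2))
print(h(.13),h(.95))
E
```

```text
0.16 [-1.2, -2.7] 0.25
0.2 [-2.7, -6.5] 0.59
0.25 [-4.3, -11.2] 1.02
0.3 [-5.8, -16.0] 1.44
0.35 [-6.9, -20.8] 1.87
0.4 [-7.9, -25.7] 2.29
0.45 [-8.5, -30.7] 2.71
0.5 [-9.0, -35.7] 3.14
0.55 [-9.1, -40.7] 3.56
0.6 [-9.1, -45.7] 3.99
0.65 [-8.8, -50.7] 4.41
0.7 [-8.2, -55.6] 4.83
0.75 [-7.4, -60.6] 5.26
0.8 [-6.3, -65.5] 5.68
0.85 [-5.0, -70.3] 6.11
0.9 [-3.5, -75.0] 6.53
0.93 [-2.4, -77.8] 6.78
0.95 [-1.7, -79.7] 6.95
0.97 [0.8, -1.8] 0.17
0.99 [1.6, -3.7] 0.34
1.01 [2.4, -5.5] 0.51
1.03 [3.3, -7.3] 0.68
1.05 [4.2, -9.0] 0.85
1.07 [5.2, -10.8] 1.02
1.09 [6.2, -12.5] 1.19
1.11 [7.2, -14.3] 1.36
1.13 [8.3, -16.0] 1.53
1.15 [9.4, -17.6] 1.7
1.17 [10.5, -19.3] 1.87
1.19 [11.7, -20.9] 2.04
1.21 [12.9, -22.5] 2.2
1.23 [14.1, -24.1] 2.37
1.25 [15.3, -25.7] 2.54
1.27 [16.6, -27.2] 2.71
1.29 [17.9, -28.7] 2.88
1.31 [19.3, -30.2] 3.05
1.33 [20.7, -31.6] 3.22
1.35 [22.1, -33.0] 3.39
1.37 [23.5, -34.4] 3.56
1.39 [25.0, -35.8] 3.73
1.41 [26.5, -37.1] 3.9
1.43 [28.0, -38.4] 4.07
1.45 [29.5, -39.7] 4.24
[ 556.45031174 -156.310837  ] [ 554.76644374 -236.01491747]
```

>>> {"api": "drive_tool", "payload": {"fingers": [0.12,0.12,0.12,0.12,0.12,0.12,0.12,0.12,0.12,0.12,0.12,0.12,0.12,0.12,0.12,0.12,0.12,0.12,0.12,0.12], "dp": [[-1.2,-2.7,1],[-2.7,-6.5,1],[-4.3,-11.2,1],[-5.8,-16,1],[-6.9,-20.8,1],[-7.9,-25.7,1],[-8.5,-30.7,1],[-9,-35.7,1],[-9.1,-40.7,1],[-9.1,-45.7,1],[-8.8,-50.7,1],[-8.2,-55.6,1],[-7.4,-60.6,1],[-6.3,-65.5,1],[-5,-70.3,1],[-3.5,-75,1],[-2.4,-77.8,1],[-1.7,-79.7,1],[-1.7,-79.7,1],[-1.7,-79.7,1]], "rotation": [[0,0,0.25],[0,0,0.6],[0,0,1.0],[0,0,1.4],[0,0,1.9],[0,0,2.3],[0,0,2.7],[0,0,3.1],[0,0,3.6],[0,0,4.0],[0,0,4.4],[0,0,4.8],[0,0,5.3],[0,0,5.7],[0,0,6.1],[0,0,6.5],[0,0,6.8],[0,0,7.0],[0,0,7.0],[0,0,7.0]], "grip_force": 30}}

```text
clock: 6.65
ee_pos: [0.5516, -0.2333, 0.0489]
eef_rot: [0.965, 0.262, -0.002, -0.004]
force: [-3.8, 10.8, -2.8]
finger_gap: 0.0158
```

```bash
cat > chk.py <<'E'
import sys
from h import *
s=sense();p=np.array([.6473,-.1981]);v=s["ee_pos"][:2]-p
th=np.arctan2(v[1],v[0])%(2*np.pi);a=th-np.radians(147.85)
t=np.array([-np.sin(th),np.cos(th)]);f=s["force"]
c=camera("scene");g=c["pixels"][300:345,390:430].max(2);y,x=np.nonzero(g<55)
print("t",round(s["clock"],2),"a",round(a,3),"r",np.linalg.norm(v).round(4),"z",s["ee_pos"][2].round(4),"Ftan",(f[:2]@t).round(2),"Frad",(f[:2]@v/np.linalg.norm(v)).round(2),"Fz",f[2].round(2),"gap",round(s["finger_gap"],4),"spring",round(5*(a+.5),2),"cap px",(x.mean()+390).round(1),(y.mean()+300).round(2),len(x))
if len(sys.argv)>1: cv2.imwrite(sys.argv[1],cv2.resize(c["pixels"][180:350,270:470],None,fx=3,fy=3)[:,:,::-1])
E
python3 chk.py pics/c.png; python3 - <<'E'
from h import *
c=camera("scene")
for z in(.052,.044):print(proj(c,[.5104,-.3028,z]))
E
```

```text
t 6.65 a 0.914 r 0.102 z 0.0489 Ftan -11.46 Frad -0.12 Fz -2.78 gap 0.0158 spring 7.07 cap px 406.7 319.44 104
[406.68344468 316.89468252]
[405.90424616 320.52323102]
```

View pics/c.png

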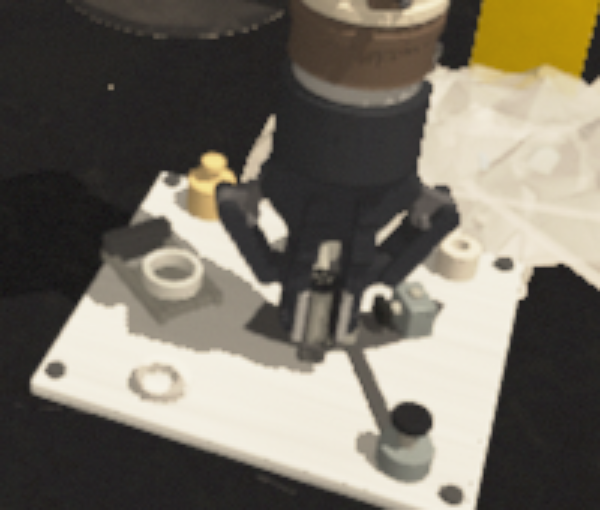

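>>> {"api": "drive_tool", "payload": {"fingers": [0.12,0.12,0.12,0.12,0.12], "dp": [[0.8,-1.8,0],[1.6,-3.7,0],[2.4,-5.5,0],[3.3,-7.3,0],[4.2,-9,0]], "rotation": [[0,0,0.17],[0,0,0.34],[0,0,0.5],[0,0,0.7],[0,0,0.85]]}}

```text
clock: 7.25
ee_pos: [0.5545, -0.2419, 0.0488]
eef_rot: [0.955, 0.297, -0.003, -0.005]
force: [-5.1, 7.8, -2.0]
finger_gap: 0.0158
```

```bash
python3 chk.py
```

```text
t 7.25 a 1.002 r 0.1026 z 0.0488 Ftan -9.27 Frad 1.31 Fz -2.05 gap 0.0158 spring 7.51 cap px 406.3 320.98 104
```

>>> {"api": "drive_tool", "payload": {"fingers": [0.12,0.12,0.12], "dp": [[1,-1.8,0],[2,-3.5,0],[2,-3.5,0]], "rotation": [[0,0,0.17],[0,0,0.34],[0,0,0.34]]}}

```text
clock: 7.6
ee_pos: [0.557, -0.247, 0.0489]
eef_rot: [0.95, 0.311, -0.003, -0.003]
force: [-6.1, 7.9, -1.9]
finger_gap: 0.0155
```

```bash
python3 chk.py
```

```text
t 7.6 a 1.057 r 0.1027 z 0.0489 Ftan -9.86 Frad 1.62 Fz -1.86 gap 0.0155 spring 7.79 cap px 406.3 321.43 101
```

>>> {"api": "drive_tool", "payload": {"fingers": [0.12,0.12,0.12], "dp": [[1,-1.8,0],[2.1,-3.5,0],[2.1,-3.5,0]], "rotation": [[0,0,0.17],[0,0,0.34],[0,0,0.34]]}}

```text
clock: 7.95
ee_pos: [0.5589, -0.2504, 0.0489]
eef_rot: [0.946, 0.325, -0.003, -0.003]
force: [-6.0, 7.7, -1.2]
finger_gap: 0.0161
```

```bash
python3 chk.py
```

```text
t 7.95 a 1.095 r 0.1027 z 0.0489 Ftan -9.64 Frad 1.23 Fz -1.25 gap 0.0161 spring 7.98 cap px 406.3 321.43 101
```

>>> {"api": "drive_tool", "payload": {"fingers": [0.12,0.12,0.12], "dp": [[1.1,-1.7,0],[2.2,-3.3,0],[2.2,-3.3,0]], "rotation": [[0,0,0.17],[0,0,0.34],[0,0,0.34]]}}

```text
clock: 8.3
ee_pos: [0.5609, -0.2537, 0.0488]
eef_rot: [0.941, 0.339, -0.003, -0.004]
force: [-5.9, 7.6, -0.1]
finger_gap: 0.0156
```

```bash
python3 chk.py
```

```text
t 8.3 a 1.133 r 0.1027 z 0.0488 Ftan -9.57 Frad 0.89 Fz -0.15 gap 0.0156 spring 8.16 cap px 406.3 321.43 101
```

1.17→1.21.

>>> {"api": "drive_tool", "payload": {"fingers": [0.12,0.12,0.12], "dp": [[1.2,-1.6,0],[2.4,-3.2,0],[2.4,-3.2,0]], "rotation": [[0,0,0.17],[0,0,0.34],[0,0,0.34]]}}

```text
clock: 8.65
ee_pos: [0.563, -0.2568, 0.0488]
eef_rot: [0.936, 0.353, -0.003, -0.004]
force: [-7.7, 7.4, -1.0]
finger_gap: 0.0153
```

```bash
python3 chk.py
```

```text
t 8.65 a 1.17 r 0.1027 z 0.0488 Ftan -10.48 Frad 2.1 Fz -0.99 gap 0.0153 spring 8.35 cap px 406.3 321.43 101
```

>>> {"api": "drive_tool", "payload": {"fingers": [0.12,0.12,0.12], "dp": [[1.2,-1.6,0],[2.4,-3.1,0],[2.4,-3.1,0]], "rotation": [[0,0,0.17],[0,0,0.34],[0,0,0.34]]}}

```text
clock: 9.0
ee_pos: [0.5652, -0.2599, 0.0488]
eef_rot: [0.93, 0.367, -0.003, -0.004]
force: [-8.5, 8.7, 0.8]
finger_gap: 0.0155
```

```bash
python3 chk.py
```

```text
t 9.0 a 1.206 r 0.1028 z 0.0488 Ftan -12.03 Frad 1.6 Fz 0.82 gap 0.0155 spring 8.53 cap px 406.3 321.43 101
```

>>> {"api": "drive_tool", "payload": {"fingers": [0.12,0.12,0.12], "dp": [[1,-1.2,0],[2,-2.3,0],[2,-2.3,0]], "rotation": [[0,0,0.15],[0,0,0.26],[0,0,0.26]]}}

```text
clock: 9.35
ee_pos: [0.5669, -0.2621, 0.0488]
eef_rot: [0.926, 0.377, -0.004, -0.004]
force: [-9.2, 8.8, -0.2]
finger_gap: 0.0157
```

```bash
python3 chk.py
```

```text
t 9.35 a 1.234 r 0.1028 z 0.0488 Ftan -12.63 Frad 1.7 Fz -0.24 gap 0.0157 spring 8.67 cap px 406.3 321.43 101
```

>>> {"api": "drive_tool", "payload": {"fingers": [0.12,0.12,0.12], "dp": [[1,-1.1,0],[2,-2.2,0],[2,-2.2,0]], "rotation": [[0,0,0.15],[0,0,0.26],[0,0,0.26]]}}

```text
clock: 9.7
ee_pos: [0.5687, -0.2644, 0.0488]
eef_rot: [0.922, 0.388, -0.004, -0.004]
force: [-9.4, 8.5, 0.8]
finger_gap: 0.0155
```

```bash
python3 chk.py
```

```text
t 9.7 a 1.261 r 0.1028 z 0.0488 Ftan -12.5 Frad 1.72 Fz 0.77 gap 0.0155 spring 8.81 cap px 406.2 321.47 102
```

Steady and still riding the sear (trigger down). Next 0.03 rad.

>>> {"api": "drive_tool", "payload": {"fingers": [0.12,0.12,0.12], "dp": [[1,-1.1,0],[2.1,-2.2,0],[2.1,-2.2,0]], "rotation": [[0,0,0.15],[0,0,0.26],[0,0,0.26]]}}

```text
clock: 10.05
ee_pos: [0.5706, -0.2674, 0.0488]
eef_rot: [0.918, 0.398, -0.004, -0.003]
force: [-9.5, 6.3, -0.9]
finger_gap: 0.0159
```

```bash
python3 chk.py
```

```text
t 10.05 a 1.296 r 0.1034 z 0.0488 Ftan -11.11 Frad 2.82 Fz -0.87 gap 0.0159 spring 8.98 cap px 406.3 321.43 101
```

>>> {"api": "drive_tool", "payload": {"fingers": [0.12,0.12,0.12], "dp": [[1,-1,0],[2.1,-2.1,0],[2.1,-2.1,0]], "rotation": [[0,0,0.15],[0,0,0.26],[0,0,0.26]]}}

```text
clock: 10.4
ee_pos: [0.5728, -0.2698, 0.0488]
eef_rot: [0.913, 0.408, -0.004, -0.003]
force: [-9.3, 6.9, 0.4]
finger_gap: 0.0153
```

```bash
python3 chk.py pics/d.png
```

```text
t 10.4 a 1.328 r 0.1034 z 0.0488 Ftan -11.38 Frad 1.89 Fz 0.36 gap 0.0153 spring 9.14 cap px 406.3 321.34 101
```

View pics/d.png

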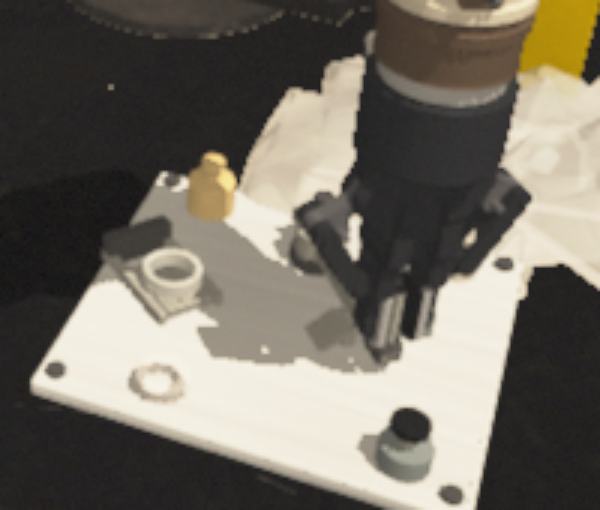

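The trigger cap at (410,424) is still lower than in the earlier picture (412,413). It hasn't caught yet, so I'll continue gently.

>>> {"api": "drive_tool", "payload": {"fingers": [0.12,0.12,0.12], "dp": [[1,-0.8,0],[2,-1.6,0],[2,-1.6,0]], "rotation": [[0,0,0.1],[0,0,0.2],[0,0,0.2]]}}

```text
clock: 10.75
ee_pos: [0.5747, -0.2718, 0.0488]
eef_rot: [0.91, 0.416, -0.004, -0.003]
force: [-9.7, 3.9, 0.1]
finger_gap: 0.0157
```

```bash
python3 chk.py
```

```text
t 10.75 a 1.354 r 0.1034 z 0.0488 Ftan -9.63 Frad 4.04 Fz 0.14 gap 0.0157 spring 9.27 cap px 407.0 317.77 104
```

The trigger has sprung up (row 321.4→317.8) and the force has dropped, so the sear has clicked. I'll ease on a little to feel the pad.

>>> {"api": "drive_tool", "payload": {"fingers": [0.12,0.12,0.12], "dp": [[0.8,-0.8,0],[1.5,-1.4,0],[1.5,-1.4,0]], "rotation": [[0,0,0.1],[0,0,0.17],[0,0,0.17]]}}

```text
clock: 11.1
ee_pos: [0.5758, -0.2729, 0.0487]
eef_rot: [0.906, 0.422, -0.005, -0.004]
force: [-10.9, 5.0, 1.1]
finger_gap: 0.0158
```

```bash
python3 chk.py
```

```text
t 11.1 a 1.369 r 0.1035 z 0.0487 Ftan -11.38 Frad 3.93 Fz 1.05 gap 0.0158 spring 9.35 cap px 407.0 317.76 104
```

The force rose 1.8 N in 1.5 mm, so the pad is felt lightly. I'll ease back onto the catch.

>>> {"api": "drive_tool", "payload": {"fingers": [0.12,0.12,0.12,0.12,0.12,0.12], "dp": [[-0.7,0.7,0],[-1.4,1.4,0],[-2.1,2.1,0],[-2.8,2.8,0],[-3.5,3.5,0],[-3.5,3.5,0]], "rotation": [[0,0,0],[0,0,0],[0,0,0],[0,0,0],[0,0,0],[0,0,0]]}}

```text
clock: 11.75
ee_pos: [0.5732, -0.2702, 0.0488]
eef_rot: [0.907, 0.422, -0.004, -0.002]
force: [-8.2, 3.3, -0.5]
finger_gap: 0.0158
```

```bash
python3 chk.py
```

```text
t 11.75 a 1.332 r 0.1034 z 0.0488 Ftan -8.09 Frad 3.59 Fz -0.54 gap 0.0158 spring 9.16 cap px 407.0 317.81 105
```

>>> {"api": "drive_tool", "payload": {"fingers": [0.12,0.12,0.12,0.12], "dp": [[-0.7,0.7,0],[-1.4,1.4,0],[-2.1,2.1,0],[-2.1,2.1,0]], "rotation": [[0,0,0],[0,0,0],[0,0,0],[0,0,0]]}}

```text
clock: 12.2
ee_pos: [0.5731, -0.27, 0.049]
eef_rot: [0.907, 0.422, -0.003, 0.0]
force: [-5.8, -2.2, -6.2]
finger_gap: 0.0155
```

```bash
python3 chk.py
```

```text
t 12.2 a 1.331 r 0.1033 z 0.049 Ftan -2.4 Frad 5.69 Fz -6.2 gap 0.0155 spring 9.15 cap px 407.0 317.72 103
```

The position holds while the force drops from 8 to 2 N, so the catch holds the striker. I'll release and lift.

>>> {"api": "drive_tool", "payload": {"fingers": [0.2,0.25,0.3,0.4,0.45,0.45,0.45,0.45,0.45,0.45,0.45,0.45], "dp": [[0,0,0],[0,0,0],[0,0,0],[0,0,0],[0,0,0],[0,0,5],[0,0,15],[0,0,30],[0,0,55],[0,0,80],[0,0,100],[0,0,100]], "rotation": [[0,0,0],[0,0,0],[0,0,0],[0,0,0],[0,0,0],[0,0,0],[0,0,0],[0,0,0],[0,0,0],[0,0,0],[0,0,0],[0,0,0]]}}

```text
clock: 13.45
ee_pos: [0.5782, -0.2693, 0.1553]
eef_rot: [0.906, 0.422, 0.003, 0.003]
force: [0.1, -0.2, 0.3]
finger_gap: 0.0384
```

```bash
python3 chk.py pics/e.png; python3 -c "
from h import *
print(sense()['ee_pos'],sense()['force'])"
```

```text
t 13.45 a 1.361 r 0.0992 z 0.1553 Ftan 0.19 Frad 0.09 Fz 0.32 gap 0.0384 spring 9.31 cap px 407.0 317.77 104
[ 0.57717416 -0.26882631  0.15308418] [ 0.72793051  0.41197095 -0.91421237]
```

View pics/e.png

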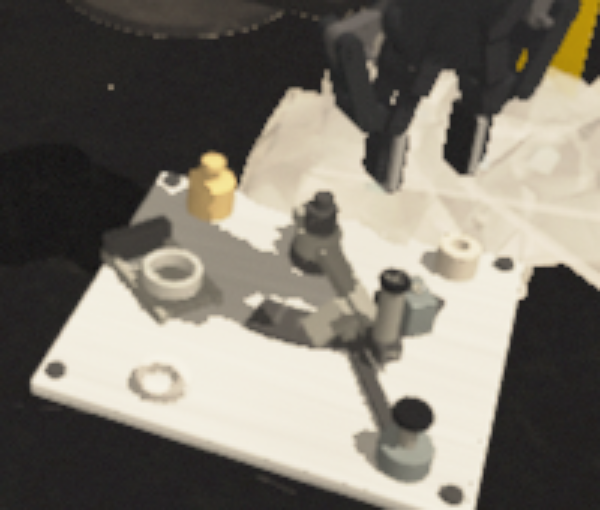

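The striker is cocked and held: the handle is at (395,280) in the crop, the trigger is up, the ring hasn't moved and the fingers are clear. I'll shut the fingers and go over the trigger.

>>> {"api": "drive_tool", "payload": {"fingers": [0,0,0,0,0,0,0,0,0,0,0,0,0,0], "dp": [[-10,-5,0],[-25,-13,0],[-45,-23,0],[-60,-30,0],[-67,-34,0],[-67,-34,0],[-67,-34,0],[-67,-34,-20],[-67,-34,-45],[-67,-34,-65],[-67,-34,-80],[-67,-34,-84],[-67,-34,-84],[-67,-34,-84]], "rotation": [[0,0,0],[0,0,0],[0,0,0],[0,0,0],[0,0,0],[0,0,0],[0,0,0],[0,0,0],[0,0,0],[0,0,0],[0,0,0],[0,0,0],[0,0,0],[0,0,0]]}}

```text
clock: 14.9
ee_pos: [0.5096, -0.3023, 0.067]
eef_rot: [0.906, 0.423, 0.0, 0.001]
force: [-0.4, 0.1, -0.6]
finger_gap: 0.0
```

```bash
python3 -c "
from h import *
s=sense();print(s['ee_pos'],s['force'],s['finger_gap'])
c=camera('scene');cv2.imwrite('pics/f.png',cv2.resize(c['pixels'][180:350,270:470],None,fx=3,fy=3)[:,:,::-1])"
```

```text
[ 0.50963984 -0.30230909  0.06704551] [-0.43881631  0.12975461 -0.64719562] 2.849491726449237e-05
```

View pics/f.png

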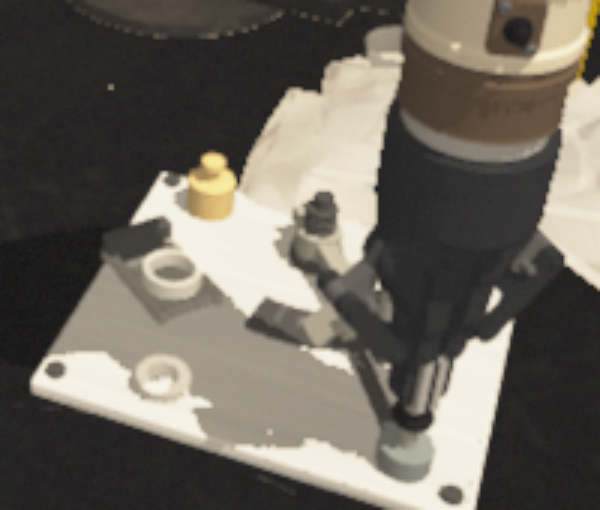

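The shut fingertips are centred over the trigger cap at (412,415). Pressing now.

>>> {"api": "drive_tool", "payload": {"fingers": [0,0,0,0,0,0,0,0,0,0], "dp": [[0,0,-4],[0,0,-7],[0,0,-9],[0,0,-12],[0,0,-14],[0,0,-16],[0,0,-18],[0,0,-19],[0,0,-19],[0,0,-19]], "rotation": [[0,0,0],[0,0,0],[0,0,0],[0,0,0],[0,0,0],[0,0,0],[0,0,0],[0,0,0],[0,0,0],[0,0,0]]}}

```text
clock: 15.95
ee_pos: [0.5093, -0.3027, 0.0477]
eef_rot: [0.906, 0.422, 0.0, 0.001]
force: [1.5, -1.4, 3.7]
finger_gap: 0.0
```

```bash
python3 -c "
from h import *
s=sense();print(s['ee_pos'],s['force'])
c=camera('scene');cv2.imwrite('pics/g.png',cv2.resize(c['pixels'][180:350,270:470],None,fx=3,fy=3)[:,:,::-1])"
```

```text
[ 0.50932334 -0.30268463  0.04768154] [ 1.49558916 -1.39653865  3.7042356 ]
```

View pics/g.png

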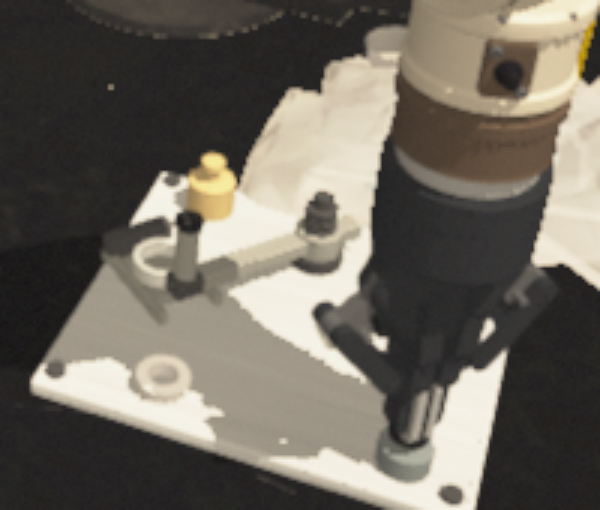

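The striker has flown and knocked the ring. The handle is now at (188,255) and the ring has shifted towards its end stop. I'll lift off and check.

>>> {"api": "drive_tool", "payload": {"fingers": [0,0,0,0,0,0,0,0,0,0,0,0], "dp": [[0,0,10],[0,0,30],[0,0,60],[0,0,95],[0,0,130],[-40,-30,150],[-80,-60,160],[-120,-90,160],[-160,-120,160],[-200,-140,160],[-200,-140,160],[-200,-140,160]], "rotation": [[0,0,0],[0,0,0],[0,0,0],[0,0,0],[0,0,0],[0,0,0],[0,0,0],[0,0,0],[0,0,0],[0,0,0],[0,0,0],[0,0,0]]}}

```text
clock: 17.2
ee_pos: [0.3072, -0.4421, 0.2071]
eef_rot: [0.907, 0.421, 0.0, -0.001]
force: [0.0, 0.2, 0.2]
finger_gap: -0.0002
```

```bash
python3 -c "
from h import *
s=sense();print(s['clock'],s['ee_pos'],s['force'])
c=camera('top');d=c['pixels'][165:300,300:455,::-1]
o=cv2.resize(cv2.imread('pics/top0.png')[165:300,300:455],None,fx=2.58,fy=2.58,interpolation=2)
cv2.imwrite('pics/i.png',np.hstack([o,cv2.resize(d,None,fx=2.58,fy=2.58,interpolation=2)]))"
```

```text
17.2 [ 0.30719033 -0.44210018  0.20710469] [0.00376513 0.16663692 0.22938665]
```

View pics/i.png

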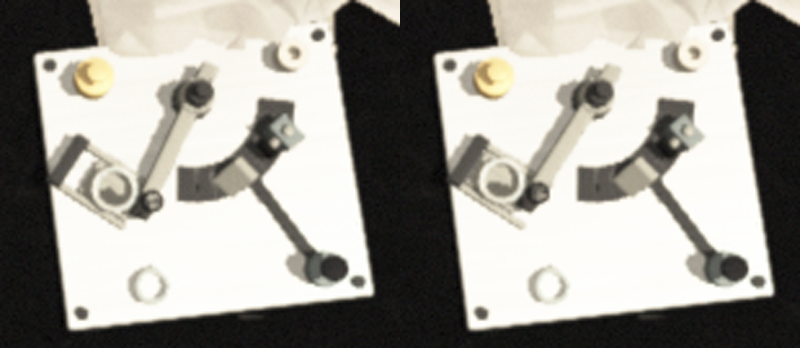

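The slide has closed up against its end block: the ring moved from (113,187) to (502−400=102,178), and the white gap is gone. The bystanders haven't moved.

```bash
python3 -c "
from rig import *
print(close_job())"
```

```text
the job is handed in; nothing more can be done
None
```

The ring got its one knock, and the job was handed in with the arm clear, about 17 s into the 64 s allowed.

- **Cocking:** I gripped the striker by its handle and swung it back until the trigger sprang up, at about 1.35 rad. I then eased it on until the stop pad pushed back at an estimated 2–3 N, well under the 18 N limit.
- **Letting go:** When I eased back, the striker stayed put while the handle force fell from 8 to 2 N, so the catch was holding. I let go and it stayed cocked.
- **The knock:** I pressed the trigger with shut fingers to about 12 mm. The striker flew free and hit the ring.

**Last checks:**
- Before-and-after top views show the white gap between slide and end block gone. This was judged by eye, since nothing measures the slide position directly.
- The brass weight, white bush and spare ring look unmoved. The marker lies outside that crop, so I did not compare it, but the arm never went near it.
- The final wrist force was about zero.

**One disagreement:** the gripper read about 15.7 mm on the 14 mm post. The pads may have caught the edge of the cap, but the grip held. I had lowered the hand for this, which put the fingertips around 41 mm above the bench during the swing, slightly under the 42 mm guide. No unexpected contact showed.

I viewed 11 pictures, one over the budget.

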